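# Fetch the jar stopper from under the rack with the reacher

### The job

The wooden stopper of the glass jar has got under the low wire rack. Hold the reacher by its grip, squeeze its trigger so that the jaws close on the stopper under there, draw it right out through the rack's open front and leave it standing upright on the open counter, with the reacher laid down flat. Do not touch the stopper with your own fingers, and leave the egg cup next to it where it is.

Things in the scene. Friction and masses are not known exactly. Their poses are not given: they have to be found in the camera images.
- reacher: Hand reacher lying flat, 200 g, 305 mm long. Origin: on its underside below the grip's middle. x along the tool to the jaws, z up. Grip 42 mm tall, 62 mm across y: fixed black handle (outer face y=-31 mm), grey trigger bar (y=+31), both over x=-43..43. Two jaws pivot at x=140; their rubber pads, 36 mm long, 8 to 36 mm up, centre on x=212, y=0. Open jaws 103 mm over their backs. Balance x about 30.
- trigger (a joint): Reacher's trigger: slide in m, 0 free, 0.016 at its stop. Pinching the grip across y slides it straight at the handle; spring 9 N free, 18 N at the stop, so it can be carried with 2 to 4 mm pressed. Space between pads: 77 mm free, 67 at 3 mm, 38 (meets the stopper) at 13 mm; pressing on squeezes by a few N. Let go, jaws reopen.
- stopper: Turned wooden jar stopper standing upright: plain cylinder 38 mm in diameter and 36 mm tall with a small round knob on top, 58 mm tall in all, 28 to 56 g. Origin at the centre of its underside. It stands under the rack, in its left or right half, 65 to 95 mm behind the open front edge.
- rack: Low shelf riser of steel wire, fixed: 300 mm wide (its x), 200 deep (its y), 88 high, top wires 30 mm apart, clear height below 80 mm. Origin on the counter below its centre. Its open front is at y = -100 mm in its own frame and faces -y, to the robot's right; only two 8 mm legs stand there, at x = -150 and 150. Back and sides have a low rail 30 mm up.
- egg_cup: Turned wooden egg cup standing upright under the other half of the rack: a waisted goblet 48 mm in diameter and 64 mm tall, 60 g, its centre about 120 mm from the stopper's, across the front. Origin at the centre of its underside. To be left alone.
Mind the look-alikes: they are no part of the job. Leave any black look-alike of the stopper alone.

How it is judged:
On the way:
1. the reacher's jaws are squeezed shut on the stopper while it is still under the rack (contact force between reacher and stopper above 1.5 N and contact force between the fingers and reacher above 3 N and x of stopper in the frame of reacher between 0.185 and 0.245 m and y of stopper in the frame of reacher between -0.015 and 0.015 m and y of stopper in the frame of rack above -0.09 m and value of joint trigger above 0.008 m), for 0.2 s.
At the end, for the whole second after the job is handed in: The stopper stands on the counter (within 10 mm of its surface) upright within 10 degrees, wholly in front of the rack's open front edge (its centre at least 20 mm in front of it), and the reacher lies flat on the counter within 10 degrees, both at rest (y of stopper in the frame of rack below -0.12 m and height (world z) of stopper below 0.01 m and angle between each of stopper, reacher's own z axis and vertical below 0.17 rad and linear speed of each of stopper, reacher below 0.02 m/s and height (world z) of reacher below 0.012 m); the robot touches nothing.
It fails at once if the gripper's fingers touch the stopper (contact force between the fingers and stopper above 1 N).
It fails at once if the egg cup is moved by more than 20 mm (distance of egg_cup from where it was at the start of the episode above 0.02 m).
It fails at once if the egg cup is tipped (angle between egg_cup's own z axis and vertical above 0.35 rad).
It also fails if it takes over 45 s, if anything falls off the work surface, if the arm or the gripper's body presses on something with over 40 N, if the wrist force passes 120 N, or if a joint passes its speed limit or range.

### The arm

A 6-joint arm with a two-finger parallel gripper is mounted at the origin on the work surface. World frame = base frame: x ahead of the robot, y to its left, z up, the work surface at z = 0. Lengths are in m, angles in rad, forces in N, time in s.
With the tool pointing down it reaches from about 0.35 to 0.975 m from the base axis. Payload 4.9 kg.
Tool frame: the origin (TCP) lies on the front face of the gripper's body, between the roots of the fingers; the fingertips stand 73 mm ahead of it and the grasp point (between the pads) lies 54 mm ahead of it; y points along the fingers, z is the direction in which the jaws open and shut, and the axes are right-handed (so a half turn about y gives the same grasp; the last joint's range is limited). The gripper opens to 85 mm and grips with 20 to 120 N. Pads are 22 mm wide; open, the fingers measure 114 mm over their backs; the gripper's body (76 mm by 85 mm) begins 54 mm behind the grasp point. The pads swing forward as they close: fully open they stand 13 mm farther back than shut.
Start: joints at [1.04, 0.053, 1.613, -0, 1.476, -0.119], TCP at [0.25, 0.573, 0.304] pointing down, gripper open.
Joint ranges: [-3.01, 3.01], [-1.01, 2.22], [0.06, 2.58], [-1.02, 4.17], [0.09, 2.62], [-3.14, 3.14]. Speed limits (rad/s): [2.57, 2.57, 3.14, 3.14, 3.14, 3.14].

### API

Orientations are given as a rotation vector (axis times angle).
In Python, from cell import bot, vision, order gives the robot as it stands.
- The arm moves only by the tool play_rows, never from a script. Its arguments are lists of equal length, an entry for each row: "slide": the shift along the tool's x, y, z in m, a list of three; "turn": the turn, a rotation vector about the tool's x, y, z in rad, a list of three; "grip": the finger opening in m, from 0 to 0.0854. In form: {"slide": [[x, y, z], ...], "turn": [[wx, wy, wz], ...], "grip": [grip, ...]}. A call has 1 to 12 rows; each row shifts and turns the commanded pose from where the row before left it, along the tool's axes as they then stand; what a row does not reach is not made up. A row lasts 1/8 s, in which the tool goes at most 62.5 mm and 10.7 degrees, less where a joint would pass 70% of its speed; a pose out of reach is approached as far as the arm can. A call with a gripper value outside its range is refused whole. The fingers move at their own pace and stop on an object; "squeeze" is the grip in N (left out, the last holds). Time passes only in rows, so rows that do not move let the fingers close. It gives the time, the measured TCP pose, the force and the opening at its end, in the units of the state.
- bot.read_state(): the state, without advancing time (a new reading comes with each control period).
- vision.read_camera(name): name is "scene" or "side" or "wrist"; returns a dict with "pixels" (480x640x3 uint8, red, green, blue), "mtx" (3x3 intrinsics, pixels), "eye" and "rotation" of the camera in the world; the wrist camera has in their place "hand_eye" (4x4, takes a point from camera to tool coordinates, whose origin is the TCP and whose axes are the tool frame's). Camera axes: x right, y down, z forward; pixel columns grow to the right and rows downward; lengths in m; the calibration is good to about 2 mm. A picture is of the moment at which its call begins: read the wrist's pose just before it. There is no depth.
- order.finish_job(): hands the job in, once; it reports no verdict.
Trained networks look in a picture, given as the dict that the camera call returned (one of the last four; its "shot" number tells which), for a name from the list of things; names that differ only in an ending like _2 or _b are one class to them, and where a whole thing is asked for, a point or a joint stands for the part that bears it (a point fixed in the world has none). Each returns a list of dicts, best first, with "p" (0 to 1); they miss things now and then, are a little off and sometimes report something else, mostly with a low value. They report only what shows in the picture. A call takes as long as a camera call. They do not tell look-alikes from the thing itself.
- vision.silhouettes(picture, thing): "pixels" (480x640 bool, what is visible of it) and "bbox" ([left, top, width, height] in pixels, round what is visible of it).
- vision.landmark_of(picture, thing): "at" ([column, row] in pixels: a listed point, or the origin of a listed thing).
The state is a dict: "t": time; "joints": joint angles; "joint_velocities": joint speeds; "effort": joint torques, N m; "tcp_pos": TCP position; "orientation": TCP orientation; "contact_force": force on the tool from outside, world axes, zero at the start; "torque": the same for the moment, N m; "grip_width": finger opening in m.
Only numpy, scipy, OpenCV 4.12 (cv2) and the standard library are available. Lean on these libraries where they do the work, as an engineer would, in place of code of your own. Each camera call takes 0.05 s, during which the arm holds its last target. There are 200 camera calls.

## Working session

There is one attempt and no reset: what is moved stays moved. The work goes in short steps, Python scripts to look and compute and a tool call to move; the robot and the scene stay as the last step left them, time stands still between calls to the robot, and variables do not carry over. Pictures are saved under pics/ and viewed, about 8 in all and at most 12, crops included, and the job is handed in when it is done.

Besides the shell and the picture viewer there is one more tool, called after "Emit:" by a JSON object that holds its "name" and its "arguments", one argument or row to a line. play_rows: Moves the arm, as the interface text tells. Its arguments: {"type":"object","properties":{"slide":{"type":"array","items":{"type":"array","items":{"type":"number"}}},"turn":{"type":"array","items":{"type":"array","items":{"type":"number"}}},"grip":{"type":"array","items":{"type":"number"}},"squeeze":{"type":"number"}},"required":["slide","turn","grip"]}

```bash
mkdir -p pics; ls; python3 - <<'E'
from cell import bot, vision, order
import cv2, numpy as np
s=bot.read_state(); print(s['tcp_pos'],s['orientation'])
ims=[]
for n in("scene","side"):
    p=vision.read_camera(n); print(n,p['mtx'].tolist(),p['eye'],p['rotation'].tolist() if hasattr(p['rotation'],'tolist') else p['rotation'])
    for t in("reacher","stopper","rack","egg_cup"):
        print(t,[(round(d['p'],2),np.round(d['at'],1).tolist()) for d in vision.landmark_of(p,t)], [(round(d['p'],2),d['bbox']) for d in vision.silhouettes(p,t)])
    cv2.imwrite(f'pics/{n}0.png',p['pixels'][:,:,::-1])
E
```

```text
pics
[0.24990997 0.57234217 0.30267033] [-1.5485093   0.32362071 -0.3225773 ]
scene [[584.8377564368986, 0.0, 326.30745410724467], [0.0, 584.8377564368986, 232.36694993668985], [0.0, 0.0, 1.0]] [1.24653726 0.56065441 0.7491809 ] [-1.2358575859468852, -2.1776965637020242, 1.0611507282299395]
reacher [(0.59, [166.8, 227.2])] [(0.6, [133.7, 195.5, 132.5, 77.0])]
stopper [(0.86, [367.9, 217.5]), (0.73, [454.9, 225.5]), (0.71, [400.4, 271.6]), (0.67, [485.9, 327.5]), (0.55, [370.1, 314.8])] [(0.91, [445.5, 203.3, 20.9, 33.1]), (0.77, [474.5, 300.5, 24.7, 32.6]), (0.69, [390.2, 244.0, 19.0, 28.5]), (0.68, [361.1, 193.5, 18.9, 22.2])]
rack [(0.73, [397.8, 294.4])] [(0.87, [303.6, 201.9, 188.6, 174.8])]
egg_cup [(0.88, [370.3, 312.0])] [(0.58, [361.4, 277.6, 21.1, 42.3])]
side [[504.8843543521941, 0.0, 316.5120029865556], [0.0, 504.8843543521941, 236.14364854076678], [0.0, 0.0, 1.0]] [0.45634669 0.85781512 0.53533977] [-0.00018767212221357073, 2.740496327142111, -1.499165111023886]
reacher [(0.93, [268.8, 178.1])] [(0.67, [227.8, 153.3, 54.9, 69.9])]
stopper [(0.94, [386.8, 262.2]), (0.63, [271.7, 407.5]), (0.56, [313.5, 308.5]), (0.56, [432.7, 326.9])] [(0.91, [304.5, 277.7, 22.5, 34.6]), (0.9, [254.1, 373.1, 31.4, 48.2]), (0.73, [419.8, 294.5, 28.4, 43.4]), (0.71, [378.0, 233.1, 22.1, 39.0])]
rack [(0.65, [270.6, 324.0])] [(0.82, [143.6, 240.1, 238.3, 134.1])]
egg_cup [(0.79, [234.2, 314.8]), (0.49, [315.5, 305.2])] [(0.85, [214.4, 275.2, 36.7, 49.1])]
```

View pics/scene0.png

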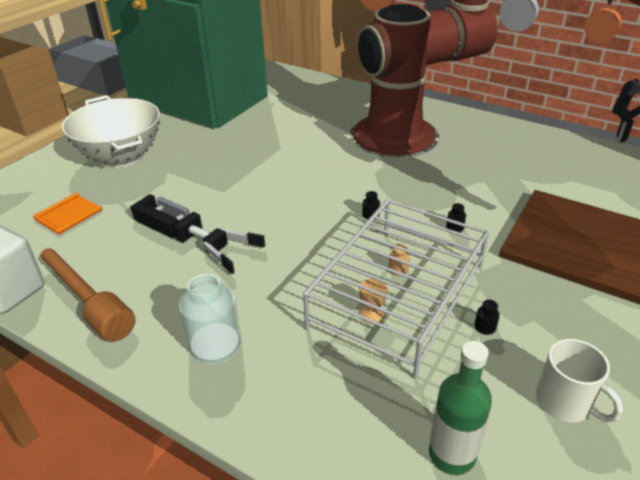

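View pics/side0.png

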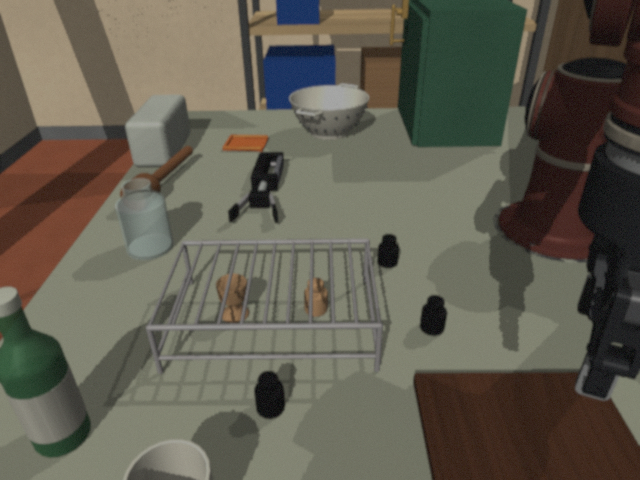

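Scene view: the wooden stopper under the rack is at about (400,260), with the egg cup at (373,298). The black look-alikes at (371,205), (457,217) and (487,317) are not wanted. The reacher lies at (135–265, 200–270), jaws toward the lower right. Next I'll measure, with one close crop to check.

```bash
cat > h.py <<'E'
from cell import bot, vision, order
import cv2, numpy as np
from scipy.spatial.transform import Rotation as R
from scipy.optimize import least_squares
def cam(p):
    return np.array(p['mtx']),np.array(p['eye']),R.from_rotvec(p['rotation']).as_matrix()
def campose(n,s=None):
    s=bot.read_state() if n=='wrist' else None
    p=vision.read_camera(n)
    if n=='wrist':
        H=np.array(p['hand_eye']);Rt=R.from_rotvec(s['orientation']).as_matrix()
        return p,(np.array(p['mtx']),Rt@H[:3,3]+s['tcp_pos'],Rt@H[:3,:3])
    return p,cam(p)
def plane(c,uv,z=0):
    K,e,M=c; d=M@np.linalg.solve(K,[uv[0],uv[1],1]); return e+d*(z-e[2])/d[2]
def proj(c,X):
    K,e,M=c; q=(np.atleast_2d(X)-e)@M@K.T; return q[:,:2]/q[:,2:]
def tri(obs):
    A=[];b=[]
    for c,uv in obs:
        K,e,M=c; d=M@np.linalg.solve(K,[uv[0],uv[1],1]); d/=np.linalg.norm(d); P=np.eye(3)-np.outer(d,d); A.append(P);b.append(P@e)
    return np.linalg.lstsq(np.vstack(A),np.hstack(b),rcond=None)[0]
E
python3 - <<'E'
from h import *
C={}
P={}
for n in("scene","side"): P[n],C[n]=campose(n)
f=lambda a:np.round(a,4).tolist()
print('stopper',f(plane(C['scene'],(400.4,271.6))),f(plane(C['side'],(313.5,308.5))),f(tri([(C['scene'],(400.4,271.6)),(C['side'],(313.5,308.5))])))
print('cup',f(plane(C['scene'],(370.3,312))),f(plane(C['side'],(234.2,314.8))))
print('rack',f(plane(C['scene'],(397.8,294.4))),f(plane(C['side'],(270.6,324))))
print('reacher',f(plane(C['scene'],(166.8,227.2))),f(plane(C['side'],(268.8,178.1))))
for t,(a,b,z) in {'blk':(371,205,.03),'b2':(457,217,.03),'b3':(487,317,.03)}.items(): print(t,f(plane(C['scene'],(a,b),z)))
for nm,a in {'jar':(215,345),'mallet':(110,320),'bottle':(455,455)}.items(): print(nm,f(plane(C['scene'],a)))
ims=[cv2.resize(P['scene']['pixels'][190:290,120:280],(800,500),interpolation=cv2.INTER_CUBIC),]
cv2.imwrite('pics/c1.png',ims[0][:,:,::-1])
im=np.hstack([cv2.resize(P['scene']['pixels'][190:390,295:495],(400,400),interpolation=cv2.INTER_CUBIC),cv2.resize(P['side']['pixels'][220:380,140:300+0+0],(400,400),interpolation=cv2.INTER_CUBIC)])
cv2.imwrite('pics/c2.png',im[:,:,::-1])
E
```

```text
stopper [0.4733, 0.2478, 0.0] [0.4749, 0.2374, 0.0] [0.4758, 0.2476, 0.0055]
cup [0.5956, 0.2479, 0.0] [0.6007, 0.2514, 0.0]
rack [0.5314, 0.2703, 0.0] [0.5409, 0.2732, 0.0]
reacher [0.5959, -0.2331, 0.0] [0.589, -0.2387, 0.0]
blk [0.3474, 0.1175, 0.03]
b2 [0.2961, 0.2883, 0.03]
b3 [0.533, 0.4331, 0.03]
jar [0.7936, 0.0608, 0.0]
mallet [0.8431, -0.1338, 0.0]
bottle [0.7777, 0.4765, 0.0]
```

View pics/c1.png

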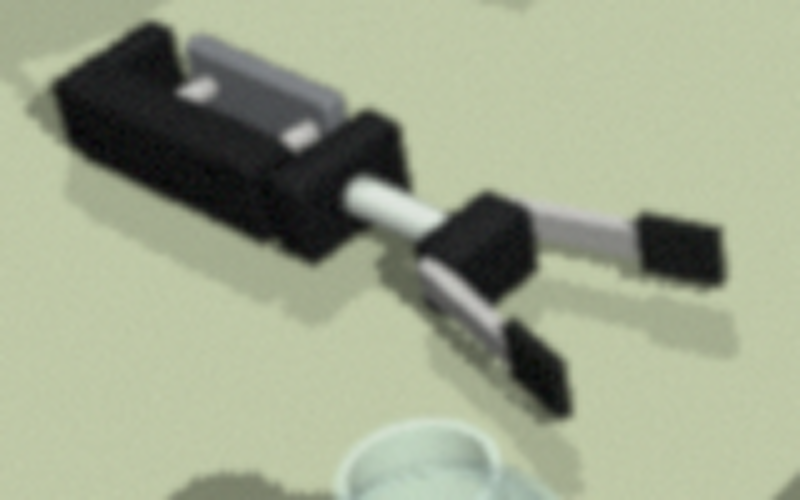

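View pics/c2.png

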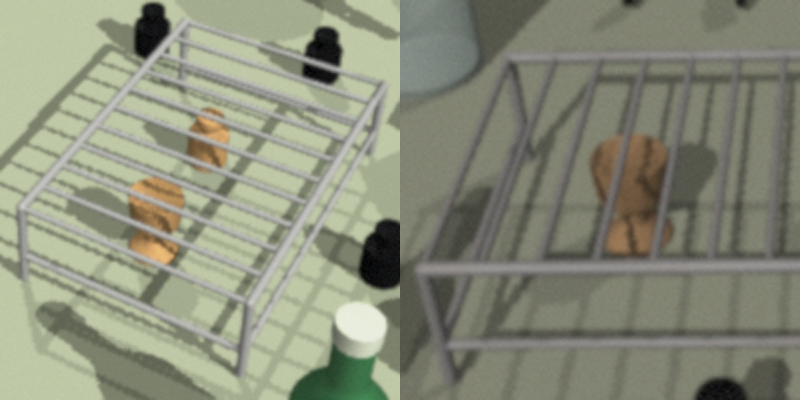

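The crop confirms it: wood with a knob is the stopper, and the waisted goblet is the egg cup. Next I fit the rack and a rough reacher pose.

```bash
python3 - <<'E'
from h import *
C={}
for n in("scene","side"): _,C[n]=campose(n)
S,D=C['scene'],C['side']
# rack top corners (pixels) 
cs=[(387.5,203),(307,293),(419,342),(487.5,234)]
sc=[plane(S,c,.086) for c in cs]; print(np.round(sc,3))
cd=[(369,241),(183,243),(149,326),(381,326)]
dc=[plane(D,c,.086) for c in cd]; print(np.round(dc,3))
m=(np.array(sc)+dc)/2
def fit(pts):
    loc=np.array([(-150,-100),(150,-100),(150,100),(-150,100)])/1e3
    r=least_squares(lambda q:(loc@np.array([[np.cos(q[2]),np.sin(q[2])],[-np.sin(q[2]),np.cos(q[2])]])+q[:2]-np.array(pts)[:,:2]).ravel(),[.5,.27,0]); return r.x,r.cost
for p in(sc,dc,m): print(fit(p))
# reacher: pad tips
f=lambda u,v:(120+u/5,190+v/5)
tip=[(722,228),(720,287),(566,375),(568,415)]
for (u,v),z in zip(tip,(.036,.008,.036,.008)): print(np.round(plane(S,f(u,v),z),4))
s=bot.read_state(); print(np.round(R.from_rotvec(s['orientation']).as_matrix(),3))
E
```

```text
[[0.395 0.177 0.086]
 [0.685 0.176 0.086]
 [0.688 0.374 0.086]
 [0.391 0.376 0.086]]
[[0.384 0.172 0.086]
 [0.687 0.173 0.086]
 [0.686 0.37  0.086]
 [0.385 0.372 0.086]]
(array([ 0.53967282,  0.27557926, -0.00147917]), np.float64(3.188786315105868e-05))
(array([ 0.53525997,  0.27177803, -0.00066109]), np.float64(5.925403293263427e-06))
(array([ 0.5374664 ,  0.27367864, -0.00106612]), np.float64(7.066956280042965e-06))
[ 0.5503 -0.0108  0.036 ]
[ 0.5538 -0.0119  0.008 ]
[ 0.6497 -0.0095  0.036 ]
[ 0.6439 -0.017   0.008 ]
[[ 0.916  0.     0.4  ]
 [-0.4    0.     0.916]
 [ 0.    -1.     0.   ]]
```

Emit:
{"name": "play_rows", "arguments": {
  "slide": [
    [0, 0, 0],
    [0, 0, 0],
    [0, 0, 0],
    [0, 0, 0],
    [0, 0, 0],
    [0, 0, 0],
    [0, 0, 0],
    [0.05, 0, 0.025],
    [0.05, 0, 0.025],
    [0.05, 0, 0.025],
    [0.05, 0, 0.025],
    [0.05, 0, 0.025]
  ],
  "turn": [
    [0, 0.1655, 0],
    [0, 0.1655, 0],
    [0, 0.1655, 0],
    [0, 0.1655, 0],
    [0, 0.1655, 0],
    [0, 0.1655, 0],
    [0, 0.1655, 0],
    [0, 0, 0],
    [0, 0, 0],
    [0, 0, 0],
    [0, 0, 0],
    [0, 0, 0]
  ],
  "grip": [0.0854, 0.0854, 0.0854, 0.0854, 0.0854, 0.0854, 0.0854, 0.0854, 0.0854, 0.0854, 0.0854, 0.0854]
}}

```text
t: 2.6
tcp_pos: [0.3758, 0.3212, 0.3041]
orientation: [-1.209, 1.208, -1.209]
contact_force: [1.3, -0.1, 0.5]
grip_width: 0.0855
```

Emit:
{"name": "play_rows", "arguments": {
  "slide": [
    [0.05, 0, 0.025],
    [0.05, 0, 0.025],
    [0.05, 0, 0.025],
    [0.05, 0, 0.025],
    [0.05, 0, 0.025],
    [0.05, 0, 0.025],
    [0.05, 0, 0.025],
    [0.05, 0, 0.022],
    [0.05, 0, 0.022],
    [0.05, 0, 0],
    [0, 0, 0],
    [0, 0, 0]
  ],
  "turn": [
    [0, 0, 0],
    [0, 0, 0],
    [0, 0, 0],
    [0, 0, 0],
    [0, 0, 0],
    [0, 0, 0],
    [0, 0, 0],
    [0, 0, 0],
    [0, 0, 0],
    [0, 0, 0],
    [0, 0, 0],
    [0, 0, 0]
  ],
  "grip": [0.0854, 0.0854, 0.0854, 0.0854, 0.0854, 0.0854, 0.0854, 0.0854, 0.0854, 0.0854, 0.0854, 0.0854]
}}

```text
t: 4.1
tcp_pos: [0.5944, -0.1768, 0.3038]
orientation: [-1.209, 1.209, -1.208]
contact_force: [0.2, -0.3, 0.4]
grip_width: 0.0854
```

```bash
python3 - <<'E'
from h import *
s=bot.read_state(); print(s['t'],np.round(s['tcp_pos'],4),np.round(s['joints'],2),s['grip_width']); print(np.round(R.from_rotvec(s['orientation']).as_matrix(),3))
p,c=campose('wrist'); print(np.round(c[1],3))
l=vision.landmark_of(p,'reacher'); print([(d['p'],d['at'],plane(c,d['at'])) for d in l])
cv2.imwrite('pics/w1.png',p['pixels'][:,:,::-1])
np.savez('w1.npz',K=c[0],e=c[1],M=c[2])
E
```

```text
4.1 [ 0.5944 -0.1768  0.3038] [-0.41  0.04  1.62  0.    1.48 -0.41] 0.08542116109024389
[[ 0.    -0.     1.   ]
 [-1.     0.001  0.   ]
 [-0.001 -1.    -0.   ]]
[ 0.593 -0.101  0.372]
[(0.56, [319.9, 261.3], array([ 0.59216074, -0.24279333,  0.        ]))]
```

View pics/w1.png

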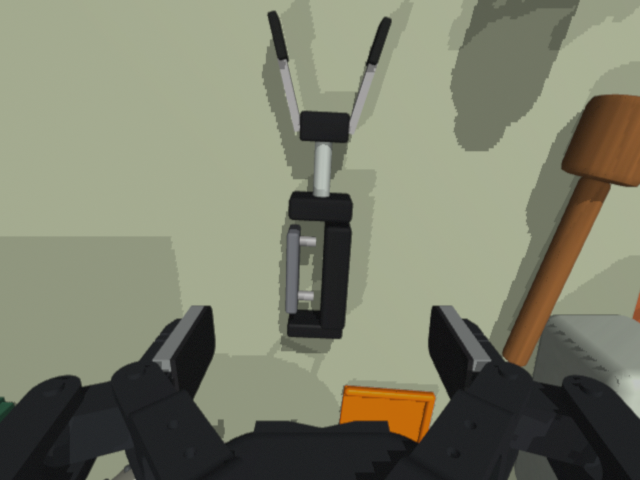

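Wrist view: trigger on the left (288, 226–312), handle on the right (351→343), and pad tips at (270,12) and (390,18). The reacher points up the image, slightly tilted.

```bash
python3 - <<'E'
from h import *
w=np.load('w1.npz'); c=(w['K'],w['e'],w['M'])
L=np.array([(230,51,36),(230,-51,36),(43,31,42),(-43,31,42),(43,-31,42),(-43,-31,42)])/1e3
U=np.array([(269,13),(390.5,19),(288,226),(286,312),(351,224),(345,318)],float)
def W(q,L=L):
    return np.c_[L[:,:2]@np.array([[np.cos(q[2]),np.sin(q[2])],[-np.sin(q[2]),np.cos(q[2])]])+q[:2],L[:,2]]
r=least_squares(lambda q:(proj(c,W(q))-U).ravel(),[.593,-.24,1.55],loss='soft_l1',f_scale=2)
print(r.x,np.degrees(r.x[2])); print(np.round(proj(c,W(r.x))-U,1))
print('px/mm',c[0][0,0]/330)
E
```

```text
[ 0.5897462  -0.24352533  1.5211864 ] 87.15756037721607
[[-2.  -7.4]
 [ 3.9 -6.1]
 [-1.7  7.5]
 [-1.6  3.5]
 [ 1.5 12.7]
 [ 1.   0.3]]
px/mm 1.118435689446053
```

Emit:
{"name": "play_rows", "arguments": {
  "slide": [
    [0.0517, 0, -0.004],
    [0, 0.05, 0],
    [0, 0.05, 0],
    [0, 0.05, 0],
    [0, 0.04, 0],
    [0, 0.02, 0],
    [0, 0.012, 0],
    [0, 0.008, 0],
    [0, 0, 0]
  ],
  "turn": [
    [0, 0.05, 0],
    [0, 0, 0],
    [0, 0, 0],
    [0, 0, 0],
    [0, 0, 0],
    [0, 0, 0],
    [0, 0, 0],
    [0, 0, 0],
    [0, 0, 0]
  ],
  "grip": [0.0854, 0.0854, 0.0854, 0.0854, 0.0854, 0.0854, 0.0854, 0.0854, 0.0854]
}}

```text
t: 5.32
tcp_pos: [0.591, -0.2289, 0.0746]
orientation: [-1.185, 1.245, -1.246]
contact_force: [-0.5, -0.9, 0.3]
grip_width: 0.0852
```

Emit:
{"name": "play_rows", "arguments": {
  "slide": [
    [0, 0, 0],
    [0, 0, 0],
    [0, 0, 0],
    [0, 0, 0],
    [0, 0, 0],
    [0, 0, 0]
  ],
  "turn": [
    [0, 0, 0],
    [0, 0, 0],
    [0, 0, 0],
    [0, 0, 0],
    [0, 0, 0],
    [0, 0, 0]
  ],
  "grip": [0.075, 0.068, 0.064, 0.061, 0.059, 0.059],
  "squeeze": 40
}}

```text
t: 6.08
tcp_pos: [0.5916, -0.229, 0.075]
orientation: [-1.184, 1.243, -1.248]
contact_force: [3.2, -0.5, 4.1]
grip_width: 0.059
```

```bash
python3 - <<'E'
from h import *
s=bot.read_state(); print(s['t'],np.round(s['tcp_pos'],4),s['contact_force'],s['grip_width'])
p,c=campose('wrist')
np.savez('w2.npz',K=c[0],e=c[1],M=c[2])
q=vision.read_camera('side')
cv2.imwrite('pics/w2.png',np.hstack([cv2.resize(p['pixels'],(448,336)),cv2.resize(q['pixels'][110:270,180:347],(350,336))])[:,:,::-1])
E
```

```text
6.075 [ 0.5916 -0.229   0.075 ] [ 3.1960785  -0.51956997  4.13870294] 0.059022214618230845
```

View pics/w2.png

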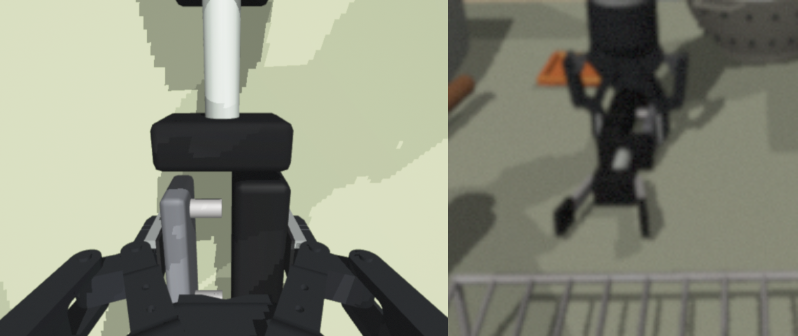

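Emit:
{"name": "play_rows", "arguments": {
  "slide": [
    [0, -0.008, 0],
    [0, -0.012, 0],
    [0, 0, 0],
    [0, 0, -0.03],
    [0, 0, -0.03],
    [0, 0, -0.03],
    [0, 0, -0.025],
    [0, 0, 0],
    [0, 0, 0]
  ],
  "turn": [
    [0, 0, 0],
    [0, 0, 0],
    [0, -0.05, 0],
    [0, 0, 0],
    [0, 0, 0],
    [0, 0, 0],
    [0, 0, 0],
    [0, 0, 0],
    [0, 0, 0]
  ],
  "grip": [0.059, 0.059, 0.059, 0.059, 0.059, 0.059, 0.059, 0.059, 0.059]
}}

```text
t: 7.3
tcp_pos: [0.476, -0.229, 0.0943]
orientation: [-1.209, 1.208, -1.21]
contact_force: [0.4, 0.1, -2.0]
grip_width: 0.0594
```

```bash
python3 - <<'E'
from h import *
s=bot.read_state(); print(s['t'],np.round(s['tcp_pos'],4),s['contact_force'],s['grip_width'])
q,cs=campose('scene'); d,cd=campose('side')
for t in('stopper','egg_cup'):
  for p,c in((q,cs),(d,cd)):
    print(t,[(round(x['p'],2),np.round(plane(c,x['at'])[:2],3).tolist()) for x in vision.landmark_of(p,t)])
# predicted pad tip positions
T=s['tcp_pos']; ax=T[0]-.0015; 
for z in(.0,.02):
  X=np.array([[ax-.046,T[1]+.215,.036+z],[ax+.046,T[1]+.215,.036+z]])
  print(proj(cs,X).round(0).tolist(),proj(cd,X).round(0).tolist())
a=q['pixels'][170:320,170:370]; b=d['pixels'][130:280,200:400]
cv2.imwrite('pics/s3.png',np.hstack([cv2.resize(x,(400,300),interpolation=cv2.INTER_CUBIC) for x in(a,b)])[:,:,::-1])
E
```

```text
7.3 [ 0.476  -0.229   0.0943] [ 0.42006653  0.11400908 -1.98023818] 0.059407330283185976
stopper [(0.97, [0.467, 0.246]), (0.92, [0.526, 0.432]), (0.76, [0.343, 0.114]), (0.7, [0.293, 0.284]), (0.3, [0.462, -0.242])]
stopper [(0.92, [0.291, 0.282]), (0.91, [0.471, 0.238]), (0.74, [0.525, 0.428]), (0.66, [0.342, 0.106])]
egg_cup [(0.81, [0.595, 0.248])]
egg_cup [(0.64, [0.597, 0.253])]
[[297.0, 204.0], [272.0, 227.0]] [[338.0, 211.0], [292.0, 211.0]]
[[297.0, 196.0], [271.0, 219.0]] [[338.0, 202.0], [292.0, 203.0]]
```

View pics/s3.png

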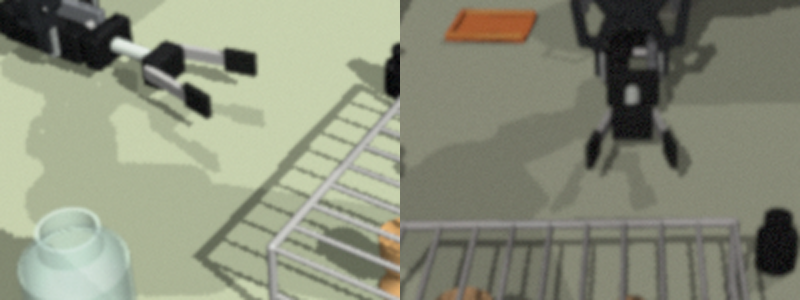

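Tips match the prediction to within about 3 px, so the tool sits as expected in the fingers. Next: lower it and go in under the rack, stopping just short of the stopper.

Emit:
{"name": "play_rows", "arguments": {
  "slide": [
    [-0.03, 0.008, -0.002],
    [-0.04, 0.008, 0],
    [-0.04, 0, 0],
    [-0.04, 0, 0],
    [-0.03, 0, 0],
    [-0.02, 0, 0],
    [-0.02, 0, 0],
    [-0.015, 0, 0],
    [0, 0, 0]
  ],
  "turn": [
    [0, 0, 0],
    [0, 0, 0],
    [0, 0, 0],
    [0, 0, 0],
    [0, 0, 0],
    [0, 0, 0],
    [0, 0, 0],
    [0, 0, 0],
    [0, 0, 0]
  ],
  "grip": [0.059, 0.059, 0.059, 0.059, 0.059, 0.059, 0.059, 0.059, 0.059]
}}

```text
t: 8.72
tcp_pos: [0.4735, 0.0068, 0.0779]
orientation: [-1.21, 1.208, -1.208]
contact_force: [-0.1, -0.7, -0.9]
grip_width: 0.0591
```

```bash
python3 - <<'E'
from h import *
s=bot.read_state(); print(s['t'],np.round(s['tcp_pos'],4),s['contact_force'],s['grip_width'])
q,cs=campose('scene'); d,cd=campose('side')
for t in('stopper','egg_cup'):
  for p,c in((q,cs),(d,cd)):
    print(t,[(round(x['p'],2),np.round(plane(c,x['at'])[:2],3).tolist()) for x in vision.landmark_of(p,t)])
a=q['pixels'][190:340,290:490]; b=d['pixels'][210:360,200:400]
cv2.imwrite('pics/s4.png',np.hstack([cv2.resize(x,(400,300),interpolation=cv2.INTER_CUBIC) for x in(a,b)])[:,:,::-1])
E
```

```text
8.725 [0.4735 0.0068 0.0779] [-0.13991224 -0.71688952 -0.88967855] 0.05907146927842294
stopper [(0.9, [0.471, 0.248]), (0.89, [0.344, 0.116]), (0.72, [0.292, 0.287]), (0.71, [0.53, 0.434])]
stopper [(0.88, [0.525, 0.432]), (0.86, [0.473, 0.235]), (0.78, [0.342, 0.106]), (0.66, [0.293, 0.285])]
egg_cup [(0.96, [0.598, 0.252])]
egg_cup [(0.63, [0.602, 0.25])]
```

View pics/s4.png

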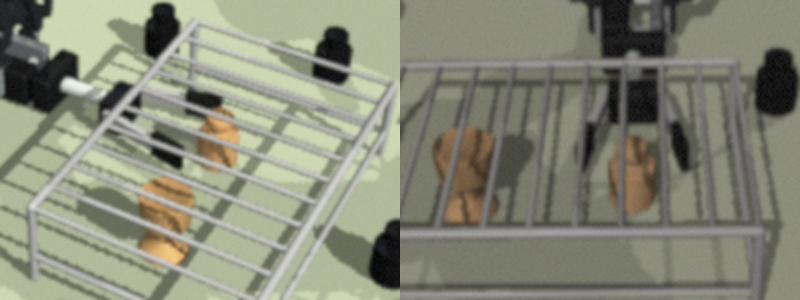

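The side view shows the stopper at panel x≈633, midway between the pads at 585 and 680. I'll advance and squeeze, shifting +5 mm in X to make up for the trigger travel.

Emit:
{"name": "play_rows", "arguments": {
  "slide": [
    [-0.015, 0, 0],
    [-0.015, 0, 0],
    [-0.008, 0, 0],
    [0, 0, 0],
    [0, 0, 0.001],
    [0, 0, 0.001],
    [0, 0, 0.001],
    [0, 0, 0.001],
    [0, 0, 0.001],
    [0, 0, 0],
    [0, 0, 0],
    [0, 0, 0]
  ],
  "turn": [
    [0, 0, 0],
    [0, 0, 0],
    [0, 0, 0],
    [0, 0, 0],
    [0, 0, 0],
    [0, 0, 0],
    [0, 0, 0],
    [0, 0, 0],
    [0, 0, 0],
    [0, 0, 0],
    [0, 0, 0],
    [0, 0, 0]
  ],
  "grip": [0.059, 0.059, 0.059, 0.059, 0.057, 0.055, 0.053, 0.051, 0.049, 0.048, 0.047, 0.0465],
  "squeeze": 40
}}

```text
t: 10.52
tcp_pos: [0.4787, 0.0441, 0.0781]
orientation: [-1.209, 1.209, -1.209]
contact_force: [0.9, -0.2, -1.6]
grip_width: 0.048
```

Emit:
{"name": "play_rows", "arguments": {
  "slide": [
    [0, 0, 0],
    [0, 0, 0],
    [0, 0, 0],
    [0, 0, 0]
  ],
  "turn": [
    [0, 0, 0],
    [0, 0, 0],
    [0, 0, 0],
    [0, 0, 0]
  ],
  "grip": [0.0465, 0.0465, 0.0465, 0.0465]
}}

```text
t: 11.02
tcp_pos: [0.4785, 0.0442, 0.078]
orientation: [-1.209, 1.209, -1.209]
contact_force: [0.8, -0.1, -1.5]
grip_width: 0.048
```

```bash
python3 - <<'E'
from h import *
s=bot.read_state(); print(s['t'],np.round(s['tcp_pos'],4),s['contact_force'],s['grip_width'])
q,cs=campose('scene'); d,cd=campose('side')
for t in('stopper','egg_cup'):
  for p,c in((q,cs),(d,cd)):
    print(t,[(round(x['p'],2),np.round(plane(c,x['at'])[:2],3).tolist()) for x in vision.landmark_of(p,t)])
a=q['pixels'][190:340,290:490]; b=d['pixels'][210:360,200:400]
cv2.imwrite('pics/s5.png',np.hstack([cv2.resize(x,(400,300),interpolation=cv2.INTER_CUBIC) for x in(a,b)])[:,:,::-1])
E
```

```text
11.025 [0.4785 0.0442 0.078 ] [ 0.78644693 -0.10667265 -1.50368724] 0.0480012543435787
stopper [(0.94, [0.292, 0.287]), (0.8, [0.527, 0.435]), (0.71, [0.471, 0.244])]
stopper [(0.82, [0.347, 0.108]), (0.82, [0.523, 0.432]), (0.77, [0.292, 0.282]), (0.56, [0.475, 0.235])]
egg_cup [(0.81, [0.592, 0.247])]
egg_cup [(0.6, [0.6, 0.252])]
```

View pics/s5.png

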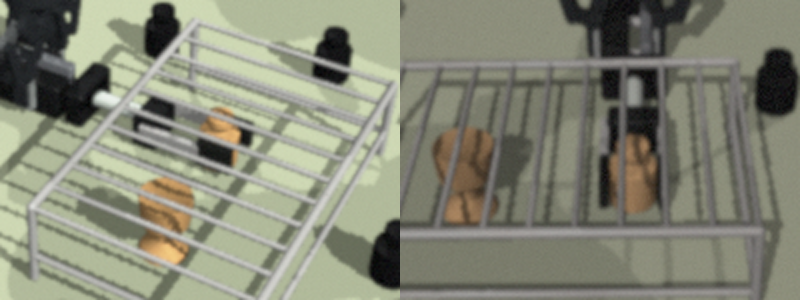

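Fingers stalled at 48 mm (trigger 14 mm, before its stop), and the jaws are closed round the stopper. The egg cup hasn't moved. Drawing it out.

Emit:
{"name": "play_rows", "arguments": {
  "slide": [
    [0.008, 0, 0],
    [0.015, 0, 0],
    [0.02, 0, 0],
    [0.02, 0, 0],
    [0.02, 0, 0],
    [0.02, 0, 0],
    [0.02, 0, 0],
    [0.02, 0, 0],
    [0.02, 0, 0],
    [0.015, 0, 0],
    [0.008, 0, 0],
    [0, 0, 0]
  ],
  "turn": [
    [0, 0, 0],
    [0, 0, 0],
    [0, 0, 0],
    [0, 0, 0],
    [0, 0, 0],
    [0, 0, 0],
    [0, 0, 0],
    [0, 0, 0],
    [0, 0, 0],
    [0, 0, 0],
    [0, 0, 0],
    [0, 0, 0]
  ],
  "grip": [0.0465, 0.0465, 0.0465, 0.0465, 0.0465, 0.0465, 0.0465, 0.0465, 0.0465, 0.0465, 0.0465, 0.0465]
}}

```text
t: 12.82
tcp_pos: [0.4785, -0.1425, 0.0779]
orientation: [-1.21, 1.209, -1.21]
contact_force: [-0.2, 0.2, -0.9]
grip_width: 0.0478
```

```bash
python3 - <<'E'
from h import *
s=bot.read_state(); print(s['t'],np.round(s['tcp_pos'],4),s['contact_force'],s['grip_width'])
q,cs=campose('scene'); d,cd=campose('side')
for t in('stopper','egg_cup'):
  for p,c in((q,cs),(d,cd)):
    print(t,[(round(x['p'],2),np.round(plane(c,x['at'])[:2],3).tolist()) for x in vision.landmark_of(p,t)])
a=q['pixels'][150:300,180:380]; b=d['pixels'][140:290,200:400]
cv2.imwrite('pics/s6.png',np.hstack([cv2.resize(x,(400,300),interpolation=cv2.INTER_CUBIC) for x in(a,b)])[:,:,::-1])
E
```

```text
12.825 [ 0.4785 -0.1425  0.0779] [-0.15893554  0.15936571 -0.85931508] 0.04782078135553978
stopper [(0.93, [0.294, 0.284]), (0.93, [0.528, 0.43]), (0.92, [0.343, 0.117]), (0.85, [0.459, 0.053])]
stopper [(0.94, [0.291, 0.287]), (0.85, [0.339, 0.107]), (0.57, [0.476, 0.043]), (0.57, [0.525, 0.431])]
egg_cup [(0.55, [0.596, 0.249])]
egg_cup [(0.57, [0.602, 0.247])]
```

View pics/s6.png

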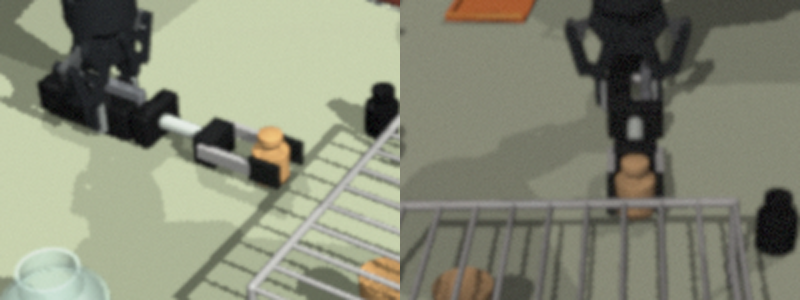

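The stopper is out and upright. I'll lay the reacher down and release gently, then rise.

Emit:
{"name": "play_rows", "arguments": {
  "slide": [
    [0, 0.0015, 0],
    [0, 0.0015, 0],
    [0, 0, 0],
    [0, 0, -0.001],
    [0, 0, -0.001],
    [0, 0, -0.001],
    [0, 0, -0.001],
    [0, 0, -0.001],
    [0, 0, -0.001],
    [0, 0, -0.001],
    [0, 0, 0],
    [0, 0, 0]
  ],
  "turn": [
    [0, 0, 0],
    [0, 0, 0],
    [0, 0, 0],
    [0, 0, 0],
    [0, 0, 0],
    [0, 0, 0],
    [0, 0, 0],
    [0, 0, 0],
    [0, 0, 0],
    [0, 0, 0],
    [0, 0, 0],
    [0, 0, 0]
  ],
  "grip": [0.0465, 0.0465, 0.0465, 0.05, 0.052, 0.054, 0.056, 0.058, 0.06, 0.062, 0.066, 0.07]
}}

```text
t: 14.62
tcp_pos: [0.4708, -0.1416, 0.0742]
orientation: [-1.21, 1.211, -1.207]
contact_force: [0.8, 0.2, -0.3]
grip_width: 0.0699
```

Emit:
{"name": "play_rows", "arguments": {
  "slide": [
    [0, 0, 0],
    [0, 0, 0],
    [0, 0, 0],
    [0, -0.01, 0],
    [0, -0.02, 0],
    [0, -0.04, 0],
    [0, -0.05, 0],
    [0, -0.05, 0],
    [0, 0, 0],
    [0, 0, 0]
  ],
  "turn": [
    [0, 0, 0],
    [0, 0, 0],
    [0, 0, 0],
    [0, 0, 0],
    [0, 0, 0],
    [0, 0, 0],
    [0, 0, 0],
    [0, 0, 0],
    [0, 0, 0],
    [0, 0, 0]
  ],
  "grip": [0.076, 0.0854, 0.0854, 0.0854, 0.0854, 0.0854, 0.0854, 0.0854, 0.0854, 0.0854]
}}

```text
t: 15.88
tcp_pos: [0.4713, -0.1418, 0.2451]
orientation: [-1.209, 1.208, -1.209]
contact_force: [0.0, -0.0, -1.2]
grip_width: 0.0853
```

```bash
python3 - <<'E'
from h import *
s=bot.read_state(); print(s['t'],np.round(s['tcp_pos'],4),s['contact_force'],s['grip_width'])
q,cs=campose('scene'); d,cd=campose('side')
for t in('stopper','egg_cup','reacher'):
  for p,c in((q,cs),(d,cd)):
    print(t,[(round(x['p'],2),np.round(plane(c,x['at'])[:2],3).tolist()) for x in vision.landmark_of(p,t)])
a=q['pixels'][150:300,180:380]; b=d['pixels'][140:290,200:400]
cv2.imwrite('pics/s7.png',np.hstack([cv2.resize(x,(400,300),interpolation=cv2.INTER_CUBIC) for x in(a,b)])[:,:,::-1])
E
```

```text
15.875 [ 0.4713 -0.1418  0.2451] [ 0.00390449 -0.0184633  -1.19263121] 0.08533985966205712
stopper [(0.85, [0.347, 0.114]), (0.8, [0.529, 0.436]), (0.68, [0.297, 0.287]), (0.6, [0.474, 0.056])]
stopper [(0.89, [0.47, 0.051]), (0.88, [0.342, 0.111]), (0.86, [0.292, 0.279]), (0.64, [0.526, 0.43])]
egg_cup [(0.71, [0.598, 0.25])]
egg_cup [(0.85, [0.602, 0.249])]
reacher [(0.7, [0.47, -0.146])]
reacher [(0.91, [0.474, -0.159])]
```

View pics/s7.png

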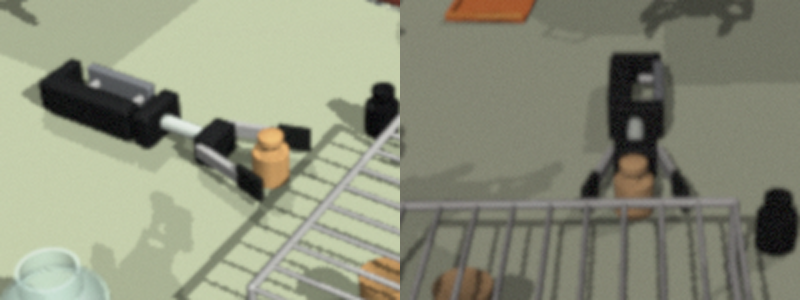

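The stopper stands upright at about (0.472, 0.053), roughly 120 mm in front of the rack's edge. The reacher lies flat and the gripper is clear, so I'm handing in.

```bash
python3 -c "
from cell import order; print(order.finish_job())"
```

```text
the job is handed in; nothing more can be done
None
```

The stopper is out from under the rack, standing upright on the open counter, and the job was handed in about 16 s into the 45 s allowed; no verdict came back. I held the reacher by its grip and slid its open jaws in under the rack. Then I squeezed until the fingers stalled at 48 mm, which is about 14 mm of trigger travel and short of its stop. I drew the stopper out, set the reacher down, let go and raised the gripper clear.

- **Stopper:** the last pictures put it about 120 mm in front of the rack's front edge. The two cameras agreed to about 5 mm.
- **Reacher:** it lies flat on the counter with its jaws reopened. The cameras disagreed by about 13 mm on its position along its length, which does not affect the result.
- **Egg cup:** it is where it was at the start, within the few millimetres the cameras can measure.
- **Not measured directly:** I could not read the jaw force on the stopper. That it was gripped is inferred from the finger stall, and from the stopper coming out with the jaws.

No check failed.

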